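Spin the rinsed salad basket dry and lift it out by the lid

ROBOT

A 6-joint arm with a two-finger parallel gripper is mounted at the origin on a cart in front of the work surface, level with it; the furniture and walls round the work are solid. World frame = base frame: x ahead of the robot, y to its left, z up, the work surface at z = 0. Lengths are in m, angles in rad, forces in N, time in s.
With the tool pointing down it reaches from about 0.35 to 0.85 m from the base axis. Payload 8.1 kg.
Tool frame: the origin (TCP) lies at the very end of the fingers, on their centre line; the grasp point (between the pads) lies 19 mm behind it; z points along the fingers, y is the line along which they close (so a half turn about z gives the same grasp; the last joint's range is limited). The gripper opens to 93 mm and grips with 3 to 60 N. Pads are 15 mm wide; open, the fingers measure 128 mm over their backs; the gripper's body (75 mm by 188 mm) begins 65 mm behind the grasp point.
Start: joints at [-1.356, 0.13, 1.488, -0, 1.523, -0.085], TCP at [0.177, -0.573, 0.196] pointing down, gripper open.
Joint ranges: [-2.96, 2.96], [-0.89, 2.26], [0.02, 2.5], [-1.34, 4.48], [0, 2.73], [-2.66, 2.66]. Speed limits (rad/s): [2.39, 2.39, 2.79, 3.14, 3.14, 3.14].

INTERFACE

Orientations are given as a rotation vector (axis times angle).
In Python, from plant import robot gives the robot as it stands. The module is installed in compiled form; this text tells all that it offers.
- The arm moves only by the tool play_rows, never from a script. Its argument "increments" is text: rows parted by semicolons, each of 5 numbers parted by spaces: the shift along the tool's x, y, z in mm, then the turn about the tool's z in degrees, then the closure, from -1 (fully open) to 1 (shut). In form: dx dy dz yaw claw; .... A call has 1 to 20 rows; each row is the pose to reach, as a shift and turn from the pose commanded when the call began, along the tool's axes at that moment; what a row does not reach only later rows make up. A row lasts 1/10 s, in which the tool goes at most 50 mm and 8.59 degrees, less where a joint would pass 70% of its speed; a pose out of reach is approached as far as the arm can. A call with a gripper value outside its range is refused whole. The fingers move at their own pace and stop on an object; "force" is the grip in N (left out, the last holds). Time passes only in rows, so rows that repeat a pose let the fingers close. It gives the time, the measured TCP pose, the force, the opening and the grip force at its end, in the units of the state.
- robot.read_state(): the state, without advancing time (a new reading comes with each control period).
- robot.read_camera(name): name is "scene" or "top" or "wrist"; returns the picture (384x512x3 uint8, blue, green, red); there is no depth.
- robot.calibration(name): a dict with "vertical_fov" (degrees; the focal length in pixels is half the picture's height over the tangent of half this angle, whatever the lens; pixels are square), "cx", "cy" (the principal point, pixels), "rvec" (rotation vector, rad) and "tvec" (3), from world to camera coordinates, as OpenCV has them. Camera axes: x right, y down, z forward; pixel columns grow to the right and rows downward; lengths in m; the calibration is good to about 2 mm. A picture is of the moment at which its call begins: read the wrist's pose just before it. calibration takes no time and is no camera call; for the wrist camera it gives the pose at the moment of the call.
- robot.close_job(): hands the job in; it is judged then, once.
Trained networks look in the newest picture that a camera, given by its name, has taken for a name from the list of things; names that differ only in an ending like _2 or _b are one class to them, and where a whole thing is asked for, a point or a joint stands for the part that bears it (a point fixed in the world has none). Each returns a list of dicts, best first, with "conf" (0 to 1); they miss things now and then, are a little off and sometimes report something else, mostly with a low value. They report only what shows in the picture. A call takes as long as a camera call.
- robot.recognise(camera, query): "centre" ([x, y, z] in m, in world coordinates, good to about 4 mm: the middle of the surface that is visible of it).
- robot.regions_of(camera, query): "pixels" (384x512 bool, what is visible of it).
- robot.landmark_of(camera, query): "centre" ([x, y, z] in m, in world coordinates, good to about 4 mm: a listed point, or the origin of a listed thing).
The state is a dict: "t": time; "q": joint angles; "dq": joint speeds; "joint_torque": joint torques, N m; "tool_pos": TCP position; "orientation": TCP orientation; "force": force on the tool from outside, world axes, zero at the start; "wrist_torque": the same for the moment, N m; "opening": finger opening in m; "gripper_force": force on a finger pad.
Only numpy, scipy, OpenCV 4.12 (cv2) and the standard library are available. Lean on these libraries where they do the work, as an engineer would, in place of code of your own. Each camera call takes 0.05 s, during which the arm holds its last target. There are 200 camera calls.

TASK

The salad spinner has just been rinsed; its basket hangs under the lid, inside the bowl. With the lid seated on the bowl, turn the crank on the lid at least two full turns in one direction (either way) to spin the basket dry. Then take the lid by the fixed post in its middle, lift lid and basket straight up until the basket is about 4 cm clear above the bowl's rim, and finish while holding them there, steady, level and centred over the bowl so that the last drops fall into it (do not put it down or let go); keep the lid level throughout and leave the things round the spinner where they stand.

Things in the scene. Friction and masses are not known exactly. Their poses are not given: they have to be found in the camera images.
- spinner_bowl: White round bowl of the salad spinner, open at the top, 226 mm across at the rim, 92 mm high, held to the worktop by a suction foot so that it does not move. Wall cabinets hang 0.5 m above the worktop close behind it, so stay low there. Origin: centre of its underside, z up.
- bowl_rim (a point): Centre of the bowl's mouth, at rim height, 92 mm above the worktop.
- spinner_lid: Loose white round lid, 236 mm across, about 0.55 kg with crank and basket, balanced on its axis, lying on the bowl's rim; a plug 202 mm across, 14 mm deep, sits in the bowl's mouth with about 6 mm of play. Under it hangs the basket, 173 mm across, bottom 66 mm below the origin. Origin: on the axis, at the underside of the flange, at rim height when seated; z up, x along the crank arm at joint 0.
- spinner_crank (a joint): Turn of the crank, and with it the basket, about the lid's upright axis, rad, without stops; positive is counter-clockwise from above; starts within 0.15 of 0. Turns lightly (under 1 N at the knob) and stays where it is left. Two full turns are 12.57 rad.
- crank_knob (a point): Black upright knob on the crank arm, 26 mm in diameter, 26 to 75 mm above the lid's origin; this point is on its axis, 55 mm above that origin, 66 mm from the lid's axis. It spins freely on its pin, so a gripper leading it round may keep its heading; the pin gives up to 10 mm along the arm on a soft spring. Fingers closing across the arm have most room.
- salt: Bystander: glass salt shaker with grey top, 44 mm across, 90 mm high. Origin: centre of underside.
- yoghurt: Bystander: yoghurt tub, 72 mm across, 71 mm high. Origin: centre of underside.
- tumbler: Bystander: clear glass tumbler, 81 mm across, 91 mm high. Origin: centre of underside.
- garlic: Bystander: head of garlic, 53 mm across and high. Origin: centre of underside.
- fish_tin: Bystander: flat tin, 87 mm across, 40 mm high, behind the spinner. Origin: centre of underside.
- tea_box: Bystander: box of tea bags, 65 x 142 x 73 mm, behind and to the right. Origin: centre of underside.
- lid_post (a point): On the axis of the fixed grey upright post in the middle of the lid, the place to take it: 36 mm in diameter, top 56 mm above the lid's origin; this point is 44 mm above it. Round the post's foot lie the crank's flat collar (60 mm across) and arm, tops 21 mm above the lid's origin: keep fingertips above that. Best grasped with the fingers closing across the arm, clear of the knob.

How it is judged:
By the outcome, as a careful person would: the job done as asked, in the order asked, and still so for the second after the job is handed in, while the arm keeps its last pose, push and grip.
It also fails if it takes over 69 s, if anything falls off the work surface, if the arm or the gripper's body presses on something with over 40 N, if the wrist force passes 120 N, or if a joint passes its speed limit or range.

## Working session

There is one attempt and no reset: what is moved stays moved. The work goes in short steps, Python scripts to look and compute and a tool call to move; the robot and the scene stay as the last step left them, time stands still between calls to the robot, and variables do not carry over. Pictures are saved under pics/ and viewed, at most 10 in all, crops included, and the job is handed in when it is done.

Besides the shell and the picture viewer there is one more tool, called by a JSON object that holds its "fn" and its "kwargs", one argument or row to a line. play_rows: Moves the arm, as the interface text tells. Its arguments: {"type":"object","properties":{"increments":{"type":"string"},"force":{"type":"number"}},"required":["increments"]}

```bash
mkdir -p pics; cat > m.py <<'E'
from plant import robot
import cv2,numpy as np
E
python3 - <<'E'
from m import *
s=robot.read_state();print(s['t'],s['tool_pos'],s['orientation'],s['opening'])
ims=[]
for c in ["scene","top"]:
    im=robot.read_camera(c);ims.append(im);cv2.imwrite(f"pics/{c}0.png",im)
    for n in ["bowl_rim","spinner_lid","crank_knob","lid_post","salt","yoghurt","tumbler","garlic","fish_tin","tea_box"]:
        r=robot.landmark_of(c,n)
        print(c,n,[(np.round(x['centre'],3).tolist(),round(x['conf'],2)) for x in r[:2]])
print(robot.read_state()['t'])
E
```

```text
0.0 [ 0.17706333 -0.57264798  0.19508741] [-3.10459791e+00 -4.68802775e-01  2.06653171e-04] 0.09291763435421739
scene bowl_rim []
scene spinner_lid [([0.49, 0.077, 0.089], 0.92)]
scene crank_knob [([0.537, 0.026, 0.15], 0.51)]
scene lid_post [([0.486, 0.076, 0.137], 0.97)]
scene salt [([0.425, 0.251, 0.002], 0.75), ([0.533, 0.025, 0.151], 0.27)]
scene yoghurt [([0.54, 0.259, -0.002], 0.59)]
scene tumbler [([0.529, -0.122, -0.003], 0.82)]
scene garlic [([0.418, -0.099, -0.004], 0.7)]
scene fish_tin [([0.726, -0.116, -0.0], 0.56)]
scene tea_box [([0.729, -0.372, -0.001], 0.73), ([0.526, -0.125, 0.001], 0.7)]
top bowl_rim []
top spinner_lid [([0.489, 0.074, 0.094], 0.73)]
top crank_knob [([0.536, 0.028, 0.149], 0.64)]
top lid_post [([0.488, 0.078, 0.138], 0.8)]
top salt [([0.43, 0.246, 0.004], 0.73)]
top yoghurt [([0.54, 0.256, -0.002], 0.75)]
top tumbler [([0.521, -0.12, -0.0], 0.86), ([0.725, -0.116, -0.001], 0.23)]
top garlic [([0.419, -0.1, -0.002], 0.7)]
top fish_tin [([0.724, -0.116, -0.0], 0.72)]
top tea_box [([0.731, -0.374, -0.0], 0.73)]
1.1
```

View pics/scene0.png

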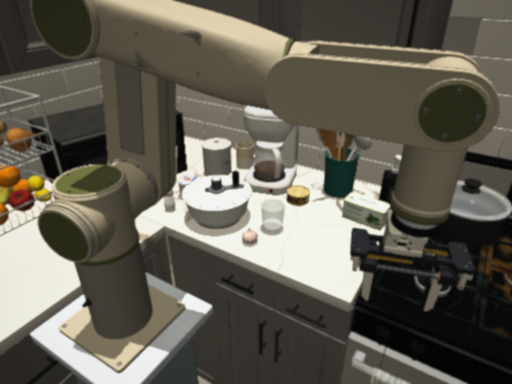

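View pics/top0.png

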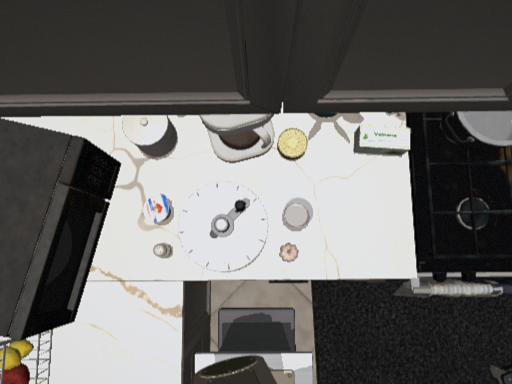

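The scene view shows the spinner at about (218,200), with the tumbler at (272,213) and the garlic at (250,236). In the top view the post is at about (222,225) and the knob at (240,206). The networks agree: post at about (0.487, 0.077), knob at about (0.536, 0.027), so the arm points at about -45°. Everything round the spinner is lower than 0.1 m, so I can carry the gripper over the top.

```bash
cat >> m.py <<'E'
from scipy.spatial.transform import Rotation as R
def rel(target,heading):
    s=robot.read_state();M=R.from_rotvec(s['orientation']).as_matrix()
    d=M.T@(np.array(target)-s['tool_pos'])*1000
    h=np.degrees(np.arctan2(M[1,0],M[0,0]))
    print('t',s['t'],'pos',np.round(s['tool_pos'],4),'h',round(h,2),'z',np.round(M[:,2],3),'F',np.round(s['force'],1),'open',s['opening'],'grip',s['gripper_force'])
    print('shift',np.round(d,1),'yaw',round(-(heading-h),1))
    return M
E
python3 -c "
from m import *
M=rel([.5365,.0275,.21],135)"
```

```text
t 1.1 pos [ 0.1772 -0.5732  0.1961] h 17.18 z [ 0.  0. -1.] F [0.1 0.6 0.7] open 0.09316681119989467 grip 0.0
shift [ 520.6 -467.8  -13.8] yaw -117.8
```

{"fn": "play_rows", "kwargs": {
  "increments": "10 -9 -4 -2 -1; 26 -23 -8 -6 -1; 52 -47 -14 -12 -1; 83 -75 -14 -19 -1; 115 -103 -14 -26 -1; 146 -131 -14 -33 -1; 177 -159 -14 -40 -1; 208 -187 -14 -47 -1; 239 -215 -14 -54 -1; 271 -243 -14 -61 -1; 302 -271 -14 -68 -1; 333 -299 -14 -75 -1; 364 -327 -14 -82 -1; 396 -356 -14 -90 -1; 427 -384 -14 -97 -1; 458 -412 -14 -104 -1; 484 -435 -14 -110 -1; 505 -454 -14 -114 -1; 516 -463 -14 -117 -1; 521 -468 -14 -118 -1",
  "force": 20
}}

```text
t: 3.1
tool_pos: [0.5368, 0.029, 0.2102]
orientation: [-1.192, -2.907, 0.0]
force: [-0.3, 0.0, -0.7]
opening: 0.093
gripper_force: 0.0
```

```bash
python3 - <<'E'
from m import *
rel([.5365,.0275,.135],135)
for c in ["wrist","top","scene"]:
    im=robot.read_camera(c)
    if c=="wrist": cv2.imwrite("pics/w1.png",im)
    for n in ["spinner_lid","crank_knob","lid_post"]:
        r=robot.landmark_of(c,n)
        print(c,n,[(np.round(x['centre'],4).tolist(),round(x['conf'],2)) for x in r[:2]])
E
```

```text
t 3.1 pos [0.5368 0.029  0.2102] h 135.4 z [-0. -0. -1.] F [-0.3  0.  -0.7] open 0.09296829397619158 grip 0.0
shift [-0.8 -1.2 75.2] yaw 0.4
wrist spinner_lid []
wrist crank_knob [([0.5357, 0.0305, 0.1474], 0.59)]
wrist lid_post [([0.4852, 0.0765, 0.1358], 0.96)]
top spinner_lid [([0.4879, 0.0742, 0.0949], 0.67)]
top crank_knob []
top lid_post [([0.489, 0.0773, 0.1364], 0.93)]
scene spinner_lid [([0.4899, 0.0749, 0.0919], 0.59)]
scene crank_knob [([0.5369, 0.0265, 0.1515], 0.68)]
scene lid_post [([0.4885, 0.0764, 0.1379], 0.73), ([0.7272, -0.1196, 0.0], 0.27)]
```

View pics/w1.png

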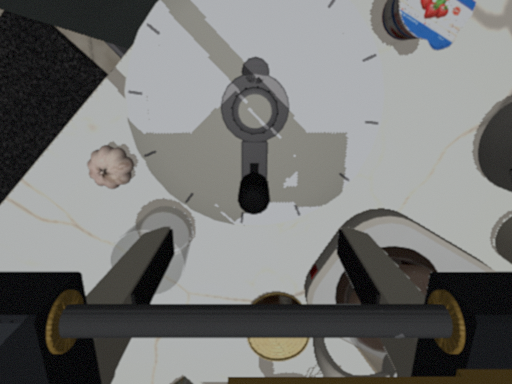

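The wrist view shows the knob at (254,190), centred between the fingers, and the post at (255,110). The coffee maker at about (370,270) is close to the gripper's left rear, so I'll check the clearance there and work out the circle.

```bash
cat >> m.py <<'E'
def px(c,u,v,z):
    k=robot.calibration(c);f=192/np.tan(np.radians(k['vertical_fov']/2))
    A=R.from_rotvec(np.ravel(k['rvec'])).as_matrix();t=np.ravel(k['tvec'])
    C=-A.T@t;d=A.T@np.array([(u-k['cx'])/f,(v-k['cy'])/f,1]);return np.round(C+d*(z-C[2])/d[2],4)
E
python3 - <<'E'
from m import *
print('machine base',[px("top",u,v,.02)for u,v in((212,158),(243,160),(274,150))],'top part',[px("top",u,v,.3)for u,v in((203,122),(240,132),(272,126))], 'carafe',px("top",240,148,.13))
print('lid',px("top",223.5,226,.1),'post',px("wrist",255,110,.148),'knob',px("wrist",254,183,.167))
c=np.array([.488,.0763]);a0=-45
for k,h in((0,135),(19,180),(38,180)):
    Mi=np.array([[np.cos(np.radians(h)),np.sin(np.radians(h))],[np.sin(np.radians(h)),-np.cos(np.radians(h))]]) # columns tool x,y
    p=lambda i:66*np.array([np.cos(np.radians(a0-15*i)),np.sin(np.radians(a0-15*i))])
    print('; '.join('%.0f %.0f'%tuple(Mi.T@(p(k+i)-p(k))) for i in range(1,20)))
E
```

```text
machine base [array([0.6907, 0.1124, 0.02  ]), array([0.6838, 0.023 , 0.02  ]), array([ 0.7126, -0.0666,  0.02  ])] top part [array([0.7029, 0.1   , 0.3   ]), array([0.6791, 0.0182, 0.3   ]), array([ 0.692 , -0.0522,  0.3   ])] carafe [0.6894 0.0264 0.13  ]
lid [0.4883 0.0711 0.1   ] post [0.4889 0.0733 0.148 ] knob [0.5255 0.0359 0.167 ]
2 -17; 9 -33; 19 -47; 33 -57; 49 -64; 66 -66; 83 -64; 99 -57; 113 -47; 123 -33; 130 -17; 132 -0; 130 17; 123 33; 113 47; 99 57; 83 64; 66 66; 49 64
-7 -16; -9 -33; -7 -50; -0 -66; 10 -80; 24 -90; 40 -97; 57 -99; 74 -97; 90 -90; 104 -80; 114 -66; 121 -50; 123 -33; 121 -16; 114 -0; 104 14; 90 24; 74 31
-17 2; -34 0; -50 -7; -64 -17; -74 -31; -81 -47; -83 -64; -81 -81; -74 -97; -64 -110; -50 -121; -34 -128; -17 -130; -0 -128; 16 -121; 30 -110; 40 -97; 47 -81; 49 -64
```

{"fn": "play_rows", "kwargs": {
  "increments": "2 0 10 0 -1; 2 0 25 0 -1; 2 0 42 0 -1; 2 0 58 0 -1; 2 0 71 0 -1; 2 0 79 0 -1; 2 0 79 0 0; 2 0 79 0 1; 2 0 79 0 1; 2 0 79 0 1; 2 0 79 0 1; 2 0 79 0 1; 2 0 79 0 1; 2 0 79 0 1; 2 0 79 0 1",
  "force": 20
}}

```text
t: 5.2
tool_pos: [0.5353, 0.0291, 0.1311]
orientation: [-1.198, -2.904, 0.0]
force: [1.4, 0.6, 0.0]
opening: 0.0257
gripper_force: 6.0
```

{"fn": "play_rows", "kwargs": {
  "increments": "1 -9 0 -1 1; 4 -22 0 -4 1; 11 -37 0 -7 1; 23 -50 0 -10 1; 37 -59 0 -13 1; 52 -65 0 -16 1; 66 -66 0 -19 1; 83 -64 0 -22 1; 99 -57 0 -25 1; 113 -47 0 -28 1; 123 -33 0 -31 1; 130 -17 0 -34 1; 132 0 0 -37 1; 130 17 0 -40 1; 123 33 0 -42 1; 113 47 0 -44 1; 99 57 0 -45 1; 83 64 0 -45 1; 66 66 0 -45 1; 49 64 0 -45 1"
}}

```text
t: 7.2
tool_pos: [0.5461, 0.1088, 0.1311]
orientation: [0.007, -3.141, -0.0]
force: [1.1, 0.6, 1.2]
opening: 0.0251
gripper_force: 20.0
```

```bash
python3 - <<'E'
from m import *
import math
a=math.radians(-45-285)
rel([.487+.066*math.cos(a),.076+.066*math.sin(a),.131],180)
robot.read_camera("top");im=robot.read_camera("scene")
for c in ("top","scene"):
  for n in ["lid_post","crank_knob"]:
    print(c,n,[(np.round(x['centre'],4).tolist(),round(x['conf'],2)) for x in robot.landmark_of(c,n)[:2]])
E
```

```text
t 7.2 pos [0.5461 0.1088 0.1311] h -179.74 z [-0.  0. -1.] F [1.1 0.6 1.2] open 0.02513801961733935 grip 20.000502113252878
shift [2.  0.2 0.1] yaw -359.7
top lid_post [([0.4911, 0.077, 0.1357], 0.64), ([0.7316, -0.3696, -0.0012], 0.47)]
top crank_knob []
scene lid_post [([0.4875, 0.0737, 0.136], 0.8)]
scene crank_knob [([0.7317, -0.3714, -0.0026], 0.59), ([0.548, 0.1054, 0.1526], 0.42)]
```

{"fn": "play_rows", "kwargs": {
  "increments": "-6 -14 0 0 1; -8 -33 0 0 1; -6 -50 0 0 1; 1 -66 0 0 1; 11 -80 0 0 1; 25 -90 0 0 1; 41 -97 0 0 1; 58 -99 0 0 1; 75 -97 0 0 1; 91 -90 0 0 1; 105 -80 0 0 1; 115 -66 0 0 1; 122 -50 0 0 1; 124 -33 0 0 1; 122 -16 0 0 1; 115 0 0 0 1; 105 14 0 0 1; 91 24 0 0 1; 75 31 0 0 1"
}}

```text
t: 9.4
tool_pos: [0.4702, 0.14, 0.1311]
orientation: [0.006, -3.141, 0.0]
force: [0.0, -1.8, 2.0]
opening: 0.0247
gripper_force: 20.0
```

{"fn": "play_rows", "kwargs": {
  "increments": "-17 2 0 0 1; -34 0 0 0 1; -50 -7 0 0 1; -64 -17 0 0 1; -74 -31 0 0 1; -81 -47 0 0 1; -83 -64 0 0 1; -81 -81 0 0 1; -74 -97 0 0 1; -64 -110 0 0 1; -50 -121 0 0 1; -34 -128 0 0 1; -17 -130 0 0 1; 0 -128 0 0 1; 16 -121 0 0 1; 30 -110 0 0 1; 40 -97 0 0 1; 47 -81 0 0 1; 49 -64 0 0 1; 49 -64 0 0 1"
}}

```text
t: 11.4
tool_pos: [0.421, 0.0772, 0.1311]
orientation: [-0.008, 3.141, 0.001]
force: [0.2, -0.1, -0.4]
opening: 0.0249
gripper_force: 20.0
```

```bash
python3 - <<'E'
from m import *
rel([.422,.076,.131],180)
cv2.imwrite("pics/top2.png",robot.read_camera("top"));robot.read_camera("scene")
for c in ("top","scene"):
  for n in ["spinner_lid","lid_post","crank_knob"]:
    print(c,n,[(np.round(x['centre'],4).tolist(),round(x['conf'],2)) for x in robot.landmark_of(c,n)[:2]])
E
```

```text
t 11.4 pos [0.421  0.0772 0.1311] h -179.71 z [ 0.     0.001 -1.   ] F [ 0.2 -0.1 -0.4] open 0.024907171203202415 grip 20.00028315000236
shift [-1.  -1.2  0.1] yaw -359.7
top spinner_lid [([0.4915, 0.075, 0.0954], 0.85)]
top lid_post [([0.489, 0.0779, 0.1337], 0.64)]
top crank_knob []
scene spinner_lid [([0.4211, 0.0758, 0.1514], 0.66), ([0.4907, 0.0762, 0.0939], 0.63)]
scene lid_post [([0.4915, 0.0771, 0.135], 0.56)]
scene crank_knob [([0.422, 0.0746, 0.152], 0.62)]
```

View pics/top2.png

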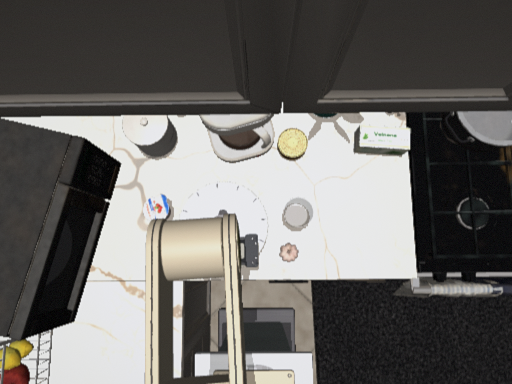

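The top view still shows the lid at about (225,220), with the garlic, tumbler, tin and tub where they were. The crank has gone about 2.37 turns clockwise. Next I release the knob, rise and move over the post.

{"fn": "play_rows", "kwargs": {
  "increments": "0 0 0 0 -1; 0 0 0 0 -1; 0 0 0 0 -1; 0 0 0 0 -1; 0 0 0 0 -1; 0 0 -10 0 -1; 0 0 -25 0 -1; 0 0 -42 0 -1; 0 0 -58 0 -1; 0 0 -68 0 -1; -10 1 -70 0 -1; -25 1 -70 0 -1; -42 1 -70 0 -1; -57 1 -70 0 -1; -66 1 -70 0 -1; -68 1 -70 0 -1; -68 1 -70 0 -1; -68 1 -70 0 -1"
}}

```text
t: 13.6
tool_pos: [0.4894, 0.077, 0.201]
orientation: [0.005, -3.141, 0.0]
force: [0.0, 0.2, 0.2]
opening: 0.093
gripper_force: 0.0
```

```bash
python3 - <<'E'
from m import *
rel([.489,.0765,.12],180)
cv2.imwrite("pics/w3.png",robot.read_camera("wrist"));robot.read_camera("scene");robot.read_camera("top")
for c in ("wrist","top","scene"):
  for n in ["spinner_lid","lid_post","crank_knob","spinner_bowl"]:
    print(c,n,[(np.round(x['centre'],4).tolist(),round(x['conf'],2)) for x in robot.landmark_of(c,n)[:2]])
E
```

```text
t 13.6 pos [0.4894 0.077  0.201 ] h -179.82 z [-0.001 -0.    -1.   ] F [0.  0.2 0.2] open 0.0930421349056578 grip 0.0
shift [ 0.3 -0.5 81. ] yaw -359.8
wrist spinner_lid [([0.4895, 0.0775, 0.0938], 0.96)]
wrist lid_post [([0.4846, 0.0746, 0.1358], 0.63)]
wrist crank_knob [([0.4232, 0.0774, 0.1477], 0.7)]
wrist spinner_bowl []
top spinner_lid []
top lid_post [([0.4901, 0.0762, 0.1341], 0.6)]
top crank_knob [([0.4235, 0.0733, 0.1498], 0.39)]
top spinner_bowl []
scene spinner_lid [([0.4892, 0.0762, 0.0923], 0.85)]
scene lid_post [([0.489, 0.0766, 0.1373], 0.94)]
scene crank_knob [([0.424, 0.074, 0.151], 0.46), ([0.4895, 0.0744, 0.0908], 0.35)]
scene spinner_bowl [([0.4891, 0.0757, 0.0008], 0.8)]
```

View pics/w3.png

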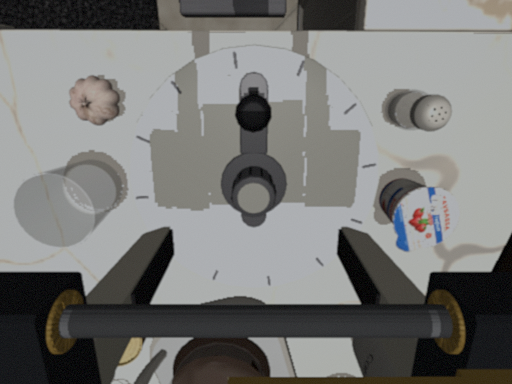

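The wrist view shows the post at (254,195), in line with the arm and with the knob at (253,112), and centred between the fingers. The bystanders stand clear, so I descend and grip the post.

{"fn": "play_rows", "kwargs": {
  "increments": "0 -1 10 0 -1; 0 -1 25 0 -1; 0 -1 42 0 -1; 0 -1 58 0 -1; 0 -1 71 0 -1; 0 -1 78 0 -1; 0 -1 80 0 -1; 0 -1 80 0 0; 0 -1 80 0 1; 0 -1 80 0 1; 0 -1 80 0 1; 0 -1 80 0 1; 0 -1 80 0 1; 0 -1 80 0 1; 0 -1 80 0 1; 0 -1 80 0 1",
  "force": 40
}}

```text
t: 15.95
tool_pos: [0.4898, 0.0758, 0.1212]
orientation: [0.005, -3.142, 0.0]
force: [0.4, -1.5, 0.3]
opening: 0.0342
gripper_force: 40.0
```

{"fn": "play_rows", "kwargs": {
  "increments": "0 0 -2 0 1; 0 0 -5 0 1; 0 0 -9 0 1; 0 0 -14 0 1; 0 0 -20 0 1; 0 0 -26 0 1; 0 0 -32 0 1; 0 0 -39 0 1; 0 0 -46 0 1; 0 0 -53 0 1; 0 0 -60 0 1; 0 0 -67 0 1; 0 0 -74 0 1; 0 0 -81 0 1; 0 0 -88 0 1; 0 0 -94 0 1; 0 0 -99 0 1; 0 0 -103 0 1; 0 0 -106 0 1; 0 0 -106 0 1"
}}

```text
t: 17.95
tool_pos: [0.49, 0.0759, 0.2276]
orientation: [-0.005, 3.141, 0.0]
force: [0.3, -0.3, -6.8]
opening: 0.0343
gripper_force: 40.0
```

```bash
python3 - <<'E'
from m import *
rel([.489,.0765,.227],180)
im=robot.read_camera("scene");robot.read_camera("top")
cv2.imwrite("pics/s4.png",cv2.resize(im[110:270,120:330],None,fx=3,fy=3,interpolation=cv2.INTER_CUBIC))
for c in ("top","scene"):
  for n in ["spinner_lid","lid_post","crank_knob","spinner_bowl","bowl_rim"]:
    print(c,n,[(np.round(x['centre'],4).tolist(),round(x['conf'],2)) for x in robot.landmark_of(c,n)[:2]])
E
```

```text
t 17.95 pos [0.49   0.0759 0.2276] h -179.82 z [ 0.001  0.    -1.   ] F [ 0.3 -0.3 -6.8] open 0.03434883325103502 grip 39.99797701835632
shift [1.  0.6 0.6] yaw -359.8
top spinner_lid [([0.4901, 0.076, 0.2007], 0.94)]
top lid_post [([0.4855, 0.0792, 0.2433], 0.97)]
top crank_knob [([0.4212, 0.0759, 0.2506], 0.59)]
top spinner_bowl []
top bowl_rim [([0.7317, -0.3717, 0.002], 0.56), ([0.4206, -0.1006, 0.0003], 0.48)]
scene spinner_lid [([0.4905, 0.0719, 0.2008], 0.59)]
scene lid_post [([0.4862, 0.0774, 0.2412], 0.7)]
scene crank_knob [([0.4216, 0.0737, 0.2579], 0.58), ([0.4923, 0.074, 0.0949], 0.32)]
scene spinner_bowl [([0.4878, 0.072, 0.0018], 0.68)]
scene bowl_rim []
```

View pics/s4.png

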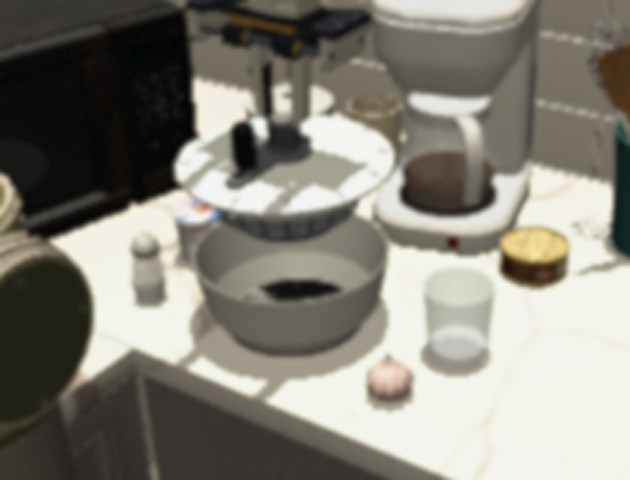

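The crop shows the lid level and held at the post (285,160), with the basket above the bowl's mouth at about (290,255). Salt, tub, tumbler, garlic and tin stand where they were. I'll hold briefly, check for slip and hand in.

{"fn": "play_rows", "kwargs": {
  "increments": "0 0 0 0 1; 0 0 0 0 1; 0 0 0 0 1; 0 0 0 0 1; 0 0 0 0 1; 0 0 0 0 1; 0 0 0 0 1; 0 0 0 0 1; 0 0 0 0 1; 0 0 0 0 1"
}}

```text
t: 19.55
tool_pos: [0.4898, 0.0759, 0.2271]
orientation: [0.005, -3.142, -0.0]
force: [-0.4, -0.5, -5.8]
opening: 0.0345
gripper_force: 40.0
```

```bash
python3 - <<'E'
from m import *
rel([.489,.0765,.227],180)
for c in ("top","scene"):
  robot.read_camera(c)
  for n in ["spinner_lid","spinner_bowl","salt","yoghurt","garlic","tumbler"]:
    print(c,n,[(np.round(x['centre'],3).tolist(),round(x['conf'],2)) for x in robot.landmark_of(c,n)[:1]])
E
```

```text
t 19.55 pos [0.4898 0.0759 0.2271] h -179.82 z [-0.  0. -1.] F [-0.4 -0.5 -5.8] open 0.03448667842459509 grip 39.99804675579071
shift [0.8 0.6 0.1] yaw -359.8
top spinner_lid [([0.488, 0.073, 0.202], 0.58)]
top spinner_bowl []
top salt [([0.433, 0.246, 0.0], 0.44)]
top yoghurt []
top garlic [([0.421, -0.102, -0.002], 0.72)]
top tumbler [([0.522, -0.122, -0.002], 0.72)]
scene spinner_lid [([0.494, 0.076, 0.198], 0.67)]
scene spinner_bowl [([0.491, 0.074, 0.003], 0.63)]
scene salt [([0.429, 0.25, 0.002], 0.69)]
scene yoghurt [([0.539, 0.259, -0.002], 0.55)]
scene garlic [([0.418, -0.099, -0.002], 0.45)]
scene tumbler [([0.527, -0.121, 0.003], 0.89)]
```

```bash
python3 -c "
from m import *
print(robot.close_job())"
```

```text
the job is handed in; nothing more can be done
None
```

I turned the crank about 2.4 turns clockwise, then lifted the lid by its post; the arm holds it steady, level and centred with the basket about 4 cm above the rim, the bystanders I re-checked haven't moved, and the job is handed in (about 20 s used, no verdict shown).

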